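Third hand for bolting up a drum stand

ROBOT

A 7-joint arm with a two-finger parallel gripper is mounted at the origin on the work surface. World frame = base frame: x ahead of the robot, y to its left, z up, the work surface at z = 0. Lengths are in m, angles in rad, forces in N, time in s.
With the tool pointing down it reaches from about 0.425 to 0.8 m from the base axis. Payload 8.3 kg.
Tool frame: the origin (TCP) lies at the very end of the fingers, on their centre line; the grasp point (between the pads) lies 19 mm behind it; z points along the fingers, x is the direction in which the jaws open and shut, and the axes are right-handed (so a half turn about z gives the same grasp; the last joint's range is limited). The gripper opens to 85 mm and grips with 20 to 120 N. Pads are 22 mm wide; open, the fingers measure 114 mm over their backs; the gripper's body (76 mm by 85 mm) begins 54 mm behind the grasp point. The pads swing forward as they close: fully open they stand 13 mm farther back than shut.
Start: joints at [1.264, 0.383, 0.016, 1.37, -0.006, 1.388, -0.046], TCP at [0.151, -0.606, 0.231] pointing down, gripper open.
Joint ranges: [-2.95, 2.95], [-0.25, 2.06], [-1.52, 1.56], [0.18, 2.33], [-1.44, 4.58], [0.02, 2.06], [-3.01, 3.01]. Speed limits (rad/s): [2.39, 2.39, 3.01, 3.01, 3.14, 3.14, 3.14].

INTERFACE

Orientations are given as [roll, pitch, yaw] about the fixed x, y, z axes, in that order (R = Rz(yaw) Ry(pitch) Rx(roll)).
In Python, from rig import sensors, get_image, camera_model, bot gives the robot as it stands.
- The arm moves only by the tool jog_arm, never from a script. Its argument "commands" is one flat list of numbers, 5 for each row, row after row: the opening, from 0 (shut) to 1 (fully open), then the shift along the tool's x, y, z in mm, then the turn about the tool's z in degrees. A call has 1 to 12 rows; each row shifts and turns the commanded pose from where the row before left it, along the tool's axes as they then stand; what a row does not reach is not made up. A row lasts 1/10 s, in which the tool goes at most 50 mm and 8.59 degrees, less where a joint would pass 70% of its speed; a pose out of reach is approached as far as the arm can. A call with a gripper value outside its range is refused whole. The fingers move at their own pace and stop on an object; the grip force is fixed at half the most. Time passes only in rows, so rows that do not move let the fingers close. It gives the time, the measured TCP pose, the force and the opening at its end, in the units of the state.
- sensors.sense(): the state, without advancing time (a new reading comes with each control period).
- get_image(name): name is "scene" or "top"; returns (picture, depth): 400x640x3 uint8, red, green, blue; 400x640 float32, m along the optical axis (not along the pixel's ray), 0 where there is no reading.
- camera_model(name): a dict with "vertical_fov" (degrees; the focal length in pixels is half the picture's height over the tangent of half this angle, whatever the lens; pixels are square), "cx", "cy" (the principal point, pixels), "dist" ([k1, k2, p1, p2, k3] as OpenCV has them; the pictures are not rectified), "T" (4x4, takes a point from camera to world coordinates). Camera axes: x right, y up, looking along -z (the intrinsics and any distortion apply to the point x, -y, -z); pixel columns grow to the right and rows downward; lengths in m; the calibration is good to about 2 mm. A picture is of the moment at which its call begins. camera_model takes no time and is no camera call.
- bot.sign_off(): hands the job in, once; it reports no verdict.
The state is a dict: "t": time; "q": joint angles; "dq": joint speeds; "effort": joint torques, N m; "tool_pos": TCP position; "tool_rot": TCP orientation; "force": force on the tool from outside, world axes, zero at the start; "moment": the same for the moment, N m; "grip_width": finger opening in m.
Only numpy, scipy, OpenCV 4.12 (cv2) and the standard library are available. Lean on these libraries where they do the work, as an engineer would, in place of code of your own. Each camera call takes 0.05 s, during which the arm holds its last target.

TASK

Take the long square stretcher from the bench, lay it on the two narrow bearers of the assembly jig in line with the bolt hole in the saddle board, and slide it gently up until its end is square against the board. Then be my third hand while I drive the bolt from behind: press it endwise against the board with a steady push of about 10 N (a one-kilo push) for a slow count of three, and finish while still holding it pressed like that, without letting go. Leave everything else on the bench where it is.

Things in the scene. Friction and masses are not known exactly. Their poses are not given: they have to be found in the camera images.
- stretcher_mid (a point): The part to hold: a plain square wooden bar, 200 x 36 x 36 mm, 0.13 to 0.25 kg, lying flat on the bench to the left or the right of the jig; both ends alike. This point is its centre (18 mm above the bench at the start); x runs along its length, z up.
- saddle_board: Upright dark red board at the far end of the jig, 190 mm wide, 20 thick, round seat cut in its top edge, top 111 to 145 mm above the bench. Origin: bolt hole on its front face (facing the bearers), 68 mm above the bench. x: level, into the board (push direction); y: left along it; z up. It backs on rubber buffers and gives 1 mm per 4 N of push, up to 10 mm, springing back.
- bearer_near: Bearer nearer the robot: narrow upright wooden support fixed on the jig, 14 mm thick along the stretcher, 46 mm wide, flat top 50 mm above the bench, on a foot 34 mm long, 12 mm high. Origin: centre of its foot, 38 mm below its top. Its middle is 165 mm before the board's front face; x towards the board, z up. A bar that is borne down on the bearers drags on them, and that part of the push does not reach the board.
- bearer_far: Bearer nearer the board, same shape and size; its middle is 35 mm before the board's front face, so 116 mm are free between the bearers. A stretcher that lies on both, in line with the hole and touching the board, has its centre 100 mm before the hole, level with it.
- jig: The assembly jig, fixed to the bench: plywood base 270 mm along x, 190 mm across, 12 mm thick, with the two bearers, the saddle board and, behind the board, two posts 107 mm high. Origin: on the bench under the base, half-way across, 85 mm before the board's front face; x towards the board, z up.
- offcut: Bystander: an offcut of the same square bar, only 95 mm long, lying on the other side of the jig. Not wanted.
- stave: Bystander: a flat wooden stave 240 x 45 x 12 mm on the bench.
- spanner: Bystander: an open-ended steel spanner, 170 mm long, lying beyond the jig.
- mallet: Bystander: a wooden mallet, 280 mm long, head 110 mm wide, lying at the right.
- glue: Bystander: a white glue bottle, 58 mm in diameter, 150 mm high, standing at the left.
- bolt_tin: Bystander: an open steel tin of bolts, 74 mm in diameter, 58 mm high, beyond the jig.
- hoop: Bystander: a steel drum hoop, 150 mm in diameter, 22 mm high, lying flat at the far left.
Things that resemble listed ones, but are neither listed nor needed, are in the scene too. Leave any turquoise look-alike of the part that bears stretcher_mid alone.

How it is judged:
On the way, in this order (a step that is already met when the one before it is completed fails the run):
1. the stretcher lies level on the two bearers, in line with the bolt hole ((contact force between stretcher and bearer_near above 0.1 N or contact force between stretcher and bearer_far above 0.1 N) and x of stretcher_mid in the frame of saddle_board between -0.128 and -0.09 m and y of stretcher_mid in the frame of saddle_board between -0.01 and 0.01 m and z of stretcher_mid in the frame of saddle_board between -0.003 and 0.003 m and angle between the x axis of stretcher_mid and the x axis of saddle_board, either way round below 0.09 rad), for 0.1 s.
2. it is pressed against the board with 5 to 16 N for two seconds without a break (contact force between stretcher and saddle_board between 5 and 16 N), for 2 s.
At the end, for the whole second after the job is handed in: The stretcher lies on the bearers (height within 3 mm) with its end against the saddle board, its axis within 6 mm sideways of the bolt hole and square to the board within 0.05 rad, at rest, and the robot's fingers, still on it, press it against the board with 5 to 16 N through the last second (all of step 2 and contact force between the fingers and stretcher above 2 N and x of stretcher_mid in the frame of saddle_board between -0.104 and -0.096 m and y of stretcher_mid in the frame of saddle_board between -0.006 and 0.006 m and z of stretcher_mid in the frame of saddle_board between -0.003 and 0.003 m and angle between the x axis of stretcher_mid and the x axis of saddle_board, either way round below 0.05 rad and (angle between the z axis of stretcher_mid and the z axis of saddle_board, either way round below 0.06 rad or angle between the y axis of stretcher_mid and the z axis of saddle_board, either way round below 0.06 rad) and linear speed of stretcher below 0.01 m/s); the arm keeps its last pose, push and grip.
It fails at once if the board is rammed: more than 35 N on it from the stretcher (contact force between stretcher and saddle_board above 35 N).
It fails at once if something else on the bench is moved by more than 30 mm (distance of any of offcut, stave, spanner, mallet, glue, bolt_tin, hoop from where it was at the start of the episode above 0.03 m).
It also fails if it takes over 72 s, if anything falls off the work surface, if the arm or the gripper's body presses on something with over 40 N, if the wrist force passes 120 N, or if a joint passes its speed limit or range.

## Working session

There is one attempt and no reset: what is moved stays moved. The work goes in short steps, Python scripts to look and compute and a tool call to move; the robot and the scene stay as the last step left them, time stands still between calls to the robot, and variables do not carry over. Pictures are saved under pics/ and viewed, and the job is handed in when it is done.

Besides the shell and the picture viewer there is one more tool, called after "Request:" as a command line: name --argument value ..., lists and objects as JSON in quotes. jog_arm: Moves the arm, as the interface text tells. Its arguments: {"type":"object","properties":{"commands":{"type":"array"}},"required":["commands"]}

```bash
mkdir -p pics; ls; python3 - <<'E'
from rig import sensors, get_image, camera_model, bot
import cv2,numpy as np
print(sensors.sense())
for n in("scene","top"):
    p,d=get_image(n); cv2.imwrite(f"pics/{n}0.png",p[:,:,::-1]); np.savez(f"{n}0.npz",p=p,d=d); print(camera_model(n))
E
```

```text
pics
{'t': 0.0, 'q': array([ 1.26408763,  0.38426853,  0.01638375,  1.37118455, -0.00629181,
        1.3882552 , -0.0464378 ]), 'dq': array([ 0.0018849 ,  0.00127349,  0.00133216, -0.00018476,  0.00089204,
       -0.00152315, -0.00036999]), 'effort': array([-8.65380821e-05, -6.27595782e+01,  8.44083969e-01, -3.71827376e+01,
        1.64737890e-02,  1.42082269e-02, -5.09204165e-05]), 'tool_pos': array([ 0.15077052, -0.60598946,  0.2302463 ]), 'tool_rot': array([ 3.14153991e+00,  2.06524365e-03, -1.32686950e+00]), 'force': array([ 0.28224848,  0.42813411, -0.1170506 ]), 'moment': array([0.05957459, 0.01732356, 0.02153202]), 'grip_width': 0.08550771928306258}
{'vertical_fov': 49.415283399821725, 'cx': 316.3071727240848, 'cy': 194.0422181099542, 'dist': array([-0.04145236,  0.        ,  0.        ,  0.        ,  0.        ]), 'T': array([[ 0.81239688, -0.31318082,  0.49186287,  1.19992753],
       [ 0.58292394,  0.45720898, -0.67168418, -0.89616874],
       [-0.01452552,  0.83239277,  0.55399574,  0.78916543],
       [ 0.        ,  0.        ,  0.        ,  1.        ]])}
{'vertical_fov': 50.32958278684664, 'cx': 320.67976328907434, 'cy': 199.84931689661676, 'dist': array([-0.00187006,  0.        ,  0.        ,  0.        ,  0.        ]), 'T': array([[-0.01089127,  0.98843795, -0.15123422,  0.37368787],
       [-0.99985054, -0.00873415,  0.01492039, -0.0075102 ],
       [ 0.01342698,  0.15137412,  0.98838535,  1.274768  ],
       [ 0.        ,  0.        ,  0.        ,  1.        ]])}
```

View pics/scene0.png

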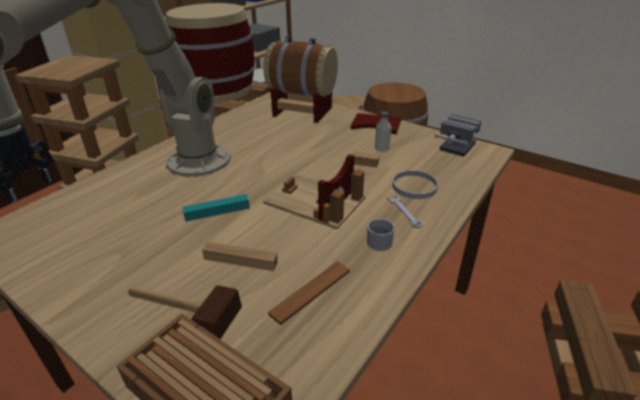

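View pics/top0.png

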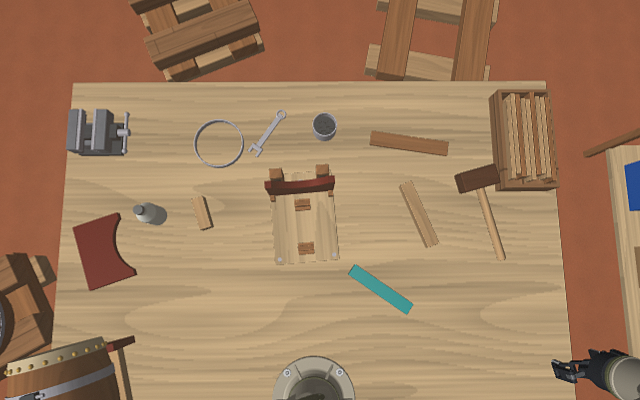

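Candidates in the top view:
- wooden bar at (419,214)
- turquoise bar at (381,289), a look-alike to leave alone
- short offcut at (202,212)
- flat stave at (409,143)

The plain bar at (419,214) fits by its length, square section and wood colour. I'll confirm it in a crop and measure it.

```bash
cat > h.py <<'E'
import numpy as np,cv2
from rig import camera_model
def cloud(n,d):
    m=camera_model(n);h,w=d.shape
    f=h/2/np.tan(np.radians(m["vertical_fov"])/2)
    K=np.array([[f,0,m["cx"]],[0,f,m["cy"]],[0,0,1.]])
    u,v=np.meshgrid(np.arange(w),np.arange(h))
    pts=np.stack([u,v],-1).reshape(-1,1,2).astype(np.float64)
    un=cv2.undistortPoints(pts,K,m["dist"]).reshape(h,w,2)
    X=np.stack([un[...,0]*d,-un[...,1]*d,-d,np.ones_like(d)],-1)
    P=(X@m["T"].T)[...,:3]; P[d<=0]=np.nan
    return P
E
python3 - <<'E'
from h import *
z=np.load("top0.npz");p,d=z["p"],z["d"];P=cloud("top",d)
c=np.vstack([cv2.resize(p[150:280,255:455],None,fx=4,fy=4,interpolation=cv2.INTER_CUBIC)])
cv2.imwrite("pics/crop0.png",c[:,:,::-1])
Z=P[...,2]
print("bench z",np.nanmedian(Z[270:300,200:260]),np.nanmedian(Z[150:180,350:390]),np.nanmedian(Z[230:250,370:390]))
def rect(mask):
    q=P[mask][:,:2].astype(np.float32); r=cv2.minAreaRect(q*1000); return r,len(q),np.nanmedian(Z[mask])
def box(u0,u1,v0,v1,lo,hi):
    m=np.zeros_like(Z,bool); m[v0:v1,u0:u1]=True
    return m&(Z>lo)&(Z<hi)
print("bar",rect(box(392,445,172,255,.028,.045)))
print("tq",rect(box(340,420,258,320,.02,.045)))
print("near",rect(box(290,322,236,262,.042,.058)))
print("far",rect(box(290,322,195,215,.042,.058)))
m=box(258,342,165,202,.085,.16);print("board+",rect(m))
m=box(270,340,165,270,.006,.018);print("base",rect(m))
E
```

```text
bench z -0.0001173753228354002 -0.0002886893591502737 5.25706127210146e-05
bar (((521.8343505859375, -315.2147216796875), (200.1874237060547, 37.516605377197266), 21.684608459472656), 851, np.float64(0.035683194601713764))
tq (((305.58624267578125, -193.8697967529297), (200.7228240966797, 35.92230224609375), 54.982093811035156), 898, np.float64(0.03577606191131999))
near (((424.2185974121094, 18.982860565185547), (13.69954776763916, 43.98683166503906), 4.552474498748779), 78, np.float64(0.04984582606624621))
far (((553.7369995117188, 29.800251007080078), (13.765556335449219, 44.676719665527344), 4.823465824127197), 81, np.float64(0.04946898476270434))
board+ (((618.9482421875, 34.86475372314453), (62.407814025878906, 190.04489135742188), 4.760144233703613), 969, np.float64(0.11224415371078988))
base (((523.24853515625, 22.384719848632812), (207.6878662109375, 304.0160827636719), 89.37618255615234), 4184, np.float64(0.011876818935955491))
```

View pics/crop0.png

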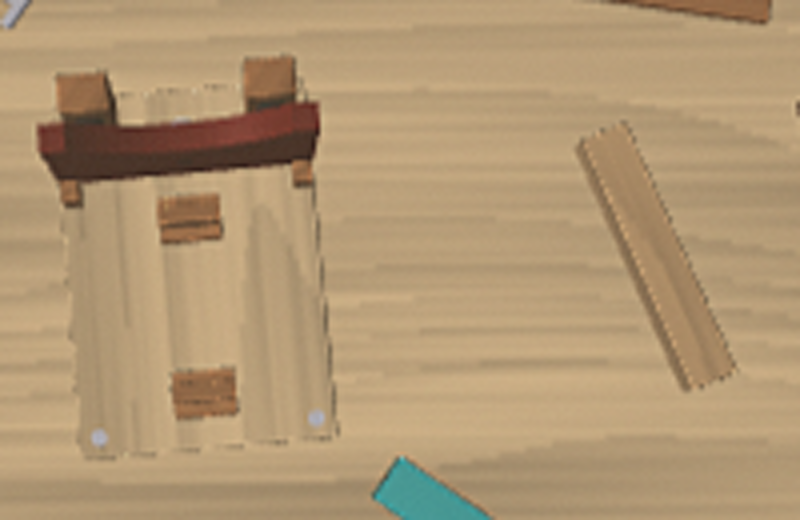

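The crop confirms it: a plain wood bar, 200 x 37 mm, top at 36 mm, centre (0.522, -0.315), yaw 21.7°. The jig axis has yaw 4.75°. Next I move above the bar, still high.

Request:
jog_arm --commands '[1,-10,-20,0,0,1,-18,-38,0,0,1,-18,-39,0,0,1,-18,-39,0,0,1,-18,-39,0,0,1,-18,-40,0,0,1,-18,-40,0,0,1,-18,-40,0,0,1,-18,-40,0,0,1,-18,-40,0,0,1,-13,-35,0,0,1,-8,-20,0,0]'

```text
t: 1.3
tool_pos: [0.5241, -0.3118, 0.2307]
tool_rot: [-3.141, 0.002, -1.323]
force: [-0.4, -0.4, 0.6]
grip_width: 0.0849
```

Request:
jog_arm --commands '[1,0,0,0,-3.7,1,0,0,0,-4,1,0,0,0,0,1,0,0,0,0]'

```text
t: 1.7
tool_pos: [0.5213, -0.3155, 0.2309]
tool_rot: [3.141, 0.001, -1.195]
force: [0.5, 0.0, 0.1]
grip_width: 0.0853
```

Request:
jog_arm --commands '[1,0,0,20,0,1,0,0,40,0,1,0,0,40,0,1,0,0,40,0,1,0,0,36,0,1,0,0,25,0,1,0,0,15,0,1,0,0,9,0,1,0,0,0,0]'

```text
t: 2.6
tool_pos: [0.5213, -0.3153, 0.0058]
tool_rot: [3.141, 0.001, -1.193]
force: [-0.8, 0.6, 0.1]
grip_width: 0.0854
```

Request:
jog_arm --commands '[0,0,0,0,0,0,0,0,0,0,0,0,0,0,0,0,0,0,0,0,0,0,0,0,0,0,0,0,0,0,0,0,0,0,0,0,0,0,0,0]'

```text
t: 3.4
tool_pos: [0.5223, -0.3157, 0.0075]
tool_rot: [-3.14, -0.001, -1.193]
force: [-1.0, 1.1, 6.2]
grip_width: 0.0352
```

Request:
jog_arm --commands '[0,0,0,-10,0,0,0,0,-25,0,0,0,0,-35,0,0,0,0,-35,0,0,0,0,-25,0,0,0,0,-10,0,0,0,0,0,0,0,0,0,0,0,0,0,0,0,0]'

```text
t: 4.3
tool_pos: [0.5205, -0.3148, 0.1442]
tool_rot: [3.139, 0.003, -1.193]
force: [0.4, 0.8, -3.0]
grip_width: 0.0353
```

```bash
python3 - <<'E'
from h import *
from rig import get_image,sensors
p,d=get_image("top");P=cloud("top",d);Z=P[...,2]
s=sensors.sense();print(s["tool_pos"],s["tool_rot"],s["force"],s["moment"],s["grip_width"])
cv2.imwrite("pics/crop1.png",cv2.resize(p[150:300,255:495],None,fx=3,fy=3)[:,:,::-1])
E
```

```text
[ 0.52061258 -0.31489222  0.1442745 ] [ 3.13958784e+00  2.75029380e-03 -1.19256614e+00] [ 0.78669113  0.85309671 -2.12213044] [ 0.03176035 -0.01657537 -0.00273979] 0.03492320033526352
```

View pics/crop1.png

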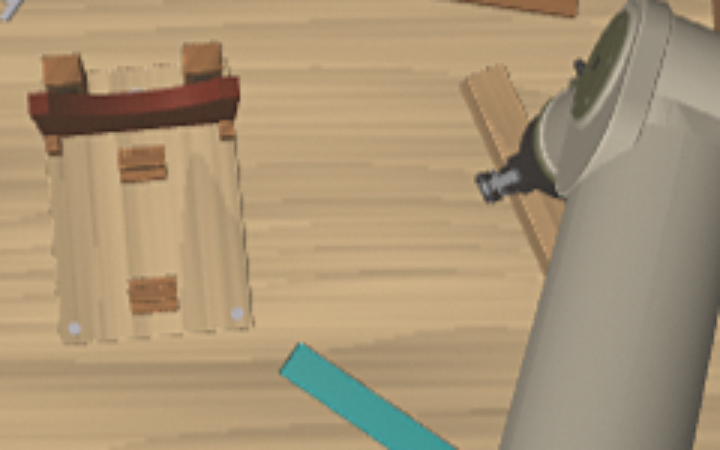

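Request:
jog_arm --commands '[0,0,8,0,3,0,0,10,0,5,0,0,10,0,5,0,0,10,0,3.9,0,-10,0,0,0,0,-25,0,0,0,0,-30,0,0,0,0,-30,0,0,0,0,-30,0,0,0,0,-30,0,0,0,0,-30,0,0,0,0,-30,0,0,0]'

```text
t: 5.55
tool_pos: [0.4669, -0.1087, 0.1459]
tool_rot: [3.141, 0.0, -1.484]
force: [0.1, -0.1, -2.8]
grip_width: 0.0354
```

Request:
jog_arm --commands '[0,-30,0,0,0,0,-30,0,0,0,0,-27,0,0,0,0,-20,0,0,0,0,-12,0,0,0,0,-5,0,0,0,0,0,0,0,0,0,0,0,0,0]'

```text
t: 6.35
tool_pos: [0.457, 0.0114, 0.1462]
tool_rot: [3.141, -0.0, -1.488]
force: [0.1, -0.3, -3.4]
grip_width: 0.0351
```

```bash
python3 - <<'E'
from h import *
from rig import get_image,sensors
for n in("top","scene"):
    p,d=get_image(n);np.savez(n+"1.npz",p=p,d=d)
    c=p[140:290,220:400] if n=="top" else p[130:250,230:410]
    cv2.imwrite(f"pics/{n}2.png",cv2.resize(c,None,fx=4,fy=4)[:,:,::-1])
s=sensors.sense();print(s["tool_pos"],s["tool_rot"],s["force"],s["moment"],s["grip_width"])
E
```

```text
[0.45694328 0.01129897 0.14621003] [ 3.14136729e+00 -1.18004504e-04 -1.48915301e+00] [ 0.02344944  0.12381102 -2.56594368] [ 0.02833457  0.02094607 -0.02026867] 0.035115443558729025
```

View pics/top2.png

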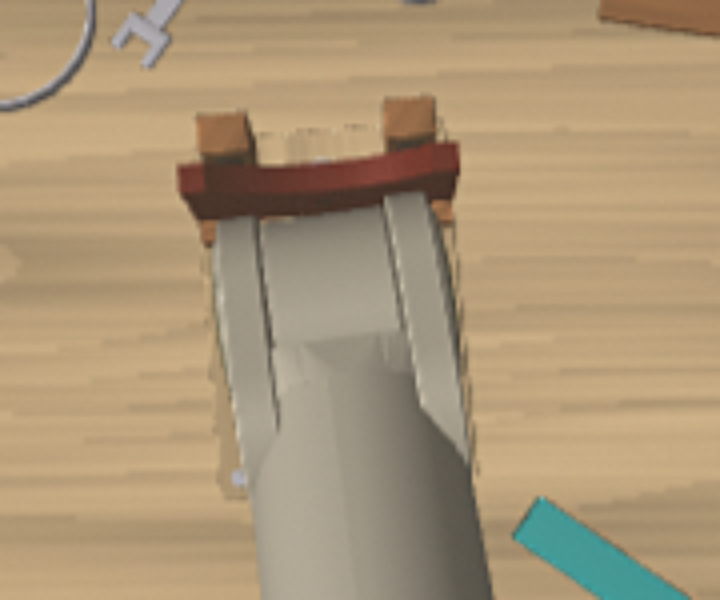

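View pics/scene2.png

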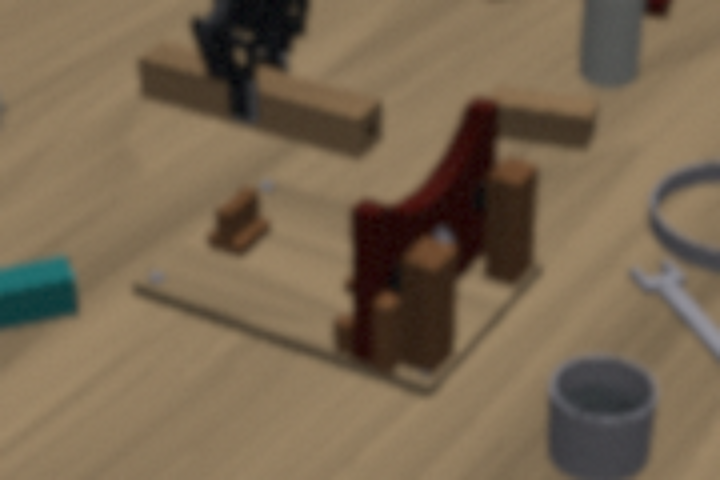

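The bar is held level and aligned above the jig. The top view is blocked by the arm, but the scene view shows the bar's right side and far end. I'll measure it from that.

```bash
cat > bar.py <<'E'
from h import *
from rig import sensors
def bar(fn,zb):
    z=np.load(fn);P=cloud("scene",z["d"]).reshape(-1,3)
    a=np.radians(4.75);ex=np.array([np.cos(a),np.sin(a)]);ey=np.array([-ex[1],ex[0]])
    near=np.array([.4242,.0190]);far=np.array([.5537,.0298])
    hole=far+.035*ex; print("hole",hole)
    q=P[:,:2]-hole; X=np.c_[q@ex,q@ey,P[:,2]]
    X=X[(X[:,0]>-.25)&(X[:,0]<-.0)&(abs(X[:,1])<.06)&(X[:,2]>zb-.008)&(X[:,2]<zb+.045)]
    return X
E
python3 - <<'E'
from bar import *
X=bar("scene1.npz",.137)
print(len(X),X.min(0),X.max(0))
X=X[(X[:,2]>.13)]
# side face : lower y
for lo in np.arange(-.25,-.0,.02):
    s=X[(X[:,0]>=lo)&(X[:,0]<lo+.02)]
    if len(s)>3: 
        sd=s[s[:,2]<s[:,2].max()-.012]
        print(round(lo,3),len(s),"ymed side",np.median(sd[:,1]).round(4),"z min/max",s[:,2].min().round(4),np.percentile(s[:,2],[90,97]).round(4), "xmax",s[:,0].max().round(4))
E
```

```text
hole [0.58857979 0.03269829]
903 [-0.23597424 -0.04745686  0.13566951] [-0.03319776  0.00979315  0.18180195]
-0.25 19 ymed side -0.0279 z min/max 0.1425 [0.174  0.1746] xmax -0.2301
-0.23 81 ymed side -0.0292 z min/max 0.1387 [0.1749 0.1761] xmax -0.2106
-0.21 80 ymed side -0.0295 z min/max 0.1382 [0.1746 0.1755] xmax -0.1903
-0.19 68 ymed side -0.0294 z min/max 0.139 [0.1742 0.1753] xmax -0.1703
-0.17 48 ymed side -0.0298 z min/max 0.1398 [0.1717 0.1724] xmax -0.15
-0.15 56 ymed side -0.039 z min/max 0.1357 [0.178  0.1807] xmax -0.1301
-0.13 127 ymed side -0.0305 z min/max 0.1378 [0.1764 0.1796] xmax -0.11
-0.11 90 ymed side -0.03 z min/max 0.1386 [0.1746 0.1753] xmax -0.0903
-0.09 102 ymed side -0.0295 z min/max 0.1377 [0.1749 0.1759] xmax -0.07
-0.07 92 ymed side -0.0296 z min/max 0.1366 [0.1743 0.1753] xmax -0.0501
-0.05 140 ymed side -0.0249 z min/max 0.1383 [0.1743 0.1751] xmax -0.0332
```

Request:
jog_arm --commands '[0,-5,-8,0,0,0,-6,-8,0,0,0,0,-4,0,0,0,0,0,10,0,0,0,0,20,0,0,0,0,20,0,0,0,0,15,0,0,0,0,10,0,0,0,0,0,0,0,0,0,0,0]'

```text
t: 7.45
tool_pos: [0.476, 0.025, 0.0715]
tool_rot: [3.142, 0.0, -1.488]
force: [-0.0, 0.0, -2.0]
grip_width: 0.0351
```

```bash
python3 - <<'E'
from bar import *
from rig import get_image
p,d=get_image("scene");np.savez("scene3.npz",p=p,d=d)
s=sensors.sense();print(s["tool_pos"],s["tool_rot"],s["force"],s["moment"])
cv2.imwrite("pics/scene3.png",cv2.resize(p[130:250,230:410],None,fx=4,fy=4)[:,:,::-1])
X=bar("scene3.npz",.062)
for lo in np.arange(-.25,-.0,.02):
    t=X[(X[:,0]>=lo)&(X[:,0]<lo+.02)]
    if len(t)>3:
        sd=t[(t[:,2]<.092)&(t[:,2]>.07)]
        tp=t[(abs(t[:,1])<.010)]
        print(round(lo,3),len(t),"y",np.median(sd[:,1]).round(4),"top z",np.median(tp[:,2]).round(4) if len(tp) else None,t[:,0].min().round(4),t[:,0].max().round(4))
# bearers / board in the scene camera at start
P=cloud("scene",np.load("scene0.npz")["d"]).reshape(-1,3)
a=np.radians(4.75);ex=np.array([np.cos(a),np.sin(a)]);ey=np.array([-ex[1],ex[0]]);hole=np.array([.58858,.0327])
q=P[:,:2]-hole;Y=np.c_[q@ex,q@ey,P[:,2]]
b=Y[(abs(Y[:,0]+.165)<.02)&(abs(Y[:,1])<.035)]
t=b[(b[:,2]>.046)&(b[:,2]<.056)];print("near top",len(t),t.min(0),t.max(0),np.median(t,0))
t=b[(b[:,2]>.02)&(b[:,2]<.044)];print("near side",np.percentile(t,[5,50,95],axis=0))
b=Y[(abs(Y[:,0])<.04)&(abs(Y[:,1])<.12)&(Y[:,2]>.1)]
print("board top y",b[:,1].min(),b[:,1].max(),"x",np.percentile(b[:,0],[2,50,98]))
P=cloud("top",np.load("top0.npz")["d"]).reshape(-1,3);q=P[:,:2]-hole;Y=np.c_[q@ex,q@ey,P[:,2]]
b=Y[(abs(Y[:,0])<.03)&(abs(Y[:,1])<.12)&(Y[:,2]>.03)]
f=b[(b[:,2]<.1)&(abs(b[:,1])<.08)];print("top cam front face x",len(f),np.percentile(f[:,0],[5,50,95]))
b=b[b[:,2]>.108];print("board y ext",b[:,1].min(),b[:,1].max(),"x",np.percentile(b[:,0],[2,50,98]))
E
```

```text
[0.47640645 0.02513667 0.07191761] [-3.14058706e+00  8.28252704e-05 -1.48749391e+00] [ 2.80777135e-01  1.54502795e-03 -2.32510944e+00] [ 0.05451882 -0.02764991  0.03606014]
hole [0.58857979 0.03269829]
-0.23 16 y -0.0162 top z 0.0984 -0.2157 -0.21
-0.21 79 y -0.0176 top z 0.0992 -0.2098 -0.1907
-0.19 78 y -0.0172 top z 0.0997 -0.1899 -0.1701
-0.17 61 y -0.017 top z 0.0984 -0.17 -0.15
-0.15 50 y -0.0175 top z None -0.1499 -0.1304
-0.13 46 y -0.0283 top z 0.1001 -0.13 -0.11
-0.11 118 y -0.0185 top z 0.0989 -0.1099 -0.0902
-0.09 90 y -0.0166 top z 0.1 -0.0899 -0.0704
-0.07 91 y -0.0175 top z 0.0992 -0.0697 -0.0508
-0.05 45 y nan top z 0.0989 -0.0498 -0.0301
-0.03 30 y nan top z 0.0997 -0.029 -0.0143
near top 40 [-0.17462641 -0.02602583  0.04600201] [-0.15794065  0.02069477  0.05216791] [-0.16438348 -0.00443659  0.0489816 ]
near side [[-0.17308498 -0.02665454  0.02094748]
 [-0.15936098 -0.01116157  0.02736107]
 [-0.14940464  0.01630391  0.043086  ]]
board top y -0.10217094981944588 0.0971437820536018 x [-0.00112638  0.01615154  0.03840721]
top cam front face x 259 [-0.02807447  0.00023523  0.00098731]
board y ext -0.09538304122762623 0.09466099393057527 x [-0.00033658  0.0084365   0.01966571]
  return _methods._mean(a, axis=axis, dtype=dtype,
  ret = ret.dtype.type(ret / rcount)
```

View pics/scene3.png

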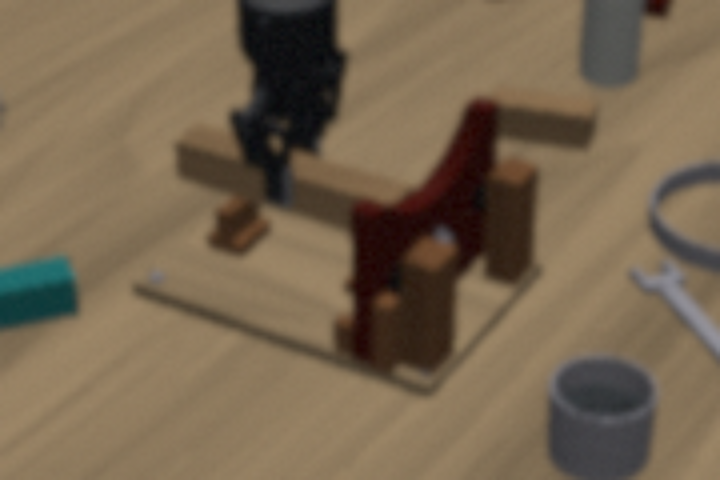

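Request:
jog_arm --commands '[0,2,0,2,0,0,0,0,4,0,0,0,0,4,0,0,0,0,2,0,0,0,0,0,0,0,0,0,0,0]'

```text
t: 8.1
tool_pos: [0.476, 0.0231, 0.0593]
tool_rot: [3.141, 0.0, -1.487]
force: [0.5, 0.9, -2.6]
grip_width: 0.0353
```

Request:
jog_arm --commands '[0,0,0,0.5,0,0,0,0,0.5,0,0,0,0,0,0,0,0,0,0,0]'

```text
t: 8.5
tool_pos: [0.4761, 0.0231, 0.0584]
tool_rot: [-3.141, 0.0, -1.488]
force: [-0.3, -0.3, -3.0]
grip_width: 0.0352
```

Request:
jog_arm --commands '[0,0,0,0.5,0,0,0,0,0,0,0,0,0,0,0]'

```text
t: 8.8
tool_pos: [0.476, 0.023, 0.0578]
tool_rot: [3.142, 0.0, -1.488]
force: [0.2, 0.5, -1.6]
grip_width: 0.0349
```

Request:
jog_arm --commands '[0,0,0,0.4,0,0,0,0,0,0,0,0,0,0,0]'

```text
t: 9.1
tool_pos: [0.4761, 0.0231, 0.0575]
tool_rot: [-3.141, 0.0, -1.487]
force: [0.5, 0.1, -1.0]
grip_width: 0.035
```

```bash
python3 - <<'E'
from rig import sensors,get_image
import numpy as np
a=[]
for i in range(4):
    s=sensors.sense();a.append(np.r_[s["force"],s["moment"],s["tool_pos"]]); get_image("scene")
print(np.mean(a,0).round(4)); print(np.std(a,0).round(3))
E
```

```text
[-2.0980e-01  4.5000e-03 -1.0787e+00 -1.3700e-02 -2.1300e-02  3.0000e-04
  4.7610e-01  2.3100e-02  5.7500e-02]
[0.541 0.359 0.129 0.015 0.023 0.026 0.    0.    0.   ]
```

The bar now rests on the bearers, with about 1.2 N of its 2.3 N weight on them. I'll lower it a touch more, then slide it gently towards the board.

Request:
jog_arm --commands '[0,0,0,0.3,0,0,0,0,0,0,0,0,-1,0,0,0,0,-1.5,0,0,0,0,-1.5,0,0,0,0,-1.5,0,0,0,0,-1.5,0,0,0,0,-1.5,0,0,0,0,-1,0,0,0,0,0,0,0,0,0,0,0,0]'

```text
t: 10.4
tool_pos: [0.4852, 0.0238, 0.0575]
tool_rot: [3.141, -0.0, -1.487]
force: [-4.4, -0.0, 7.0]
grip_width: 0.0353
```

Request:
jog_arm --commands '[0,0,-0.5,0,0,0,0,-0.5,0,0,0,0,-0.5,0,0,0,0,0,0,0]'

```text
t: 10.8
tool_pos: [0.4865, 0.0239, 0.0574]
tool_rot: [3.141, -0.0, -1.488]
force: [-6.1, -1.2, 7.4]
grip_width: 0.0347
```

Bearing down about 9 N on the bearers, which is too much. I'll raise it slightly to take that drag off.

Request:
jog_arm --commands '[0,0,0,-0.3,0,0,0,0,0,0,0,0,0,0,0]'

```text
t: 11.1
tool_pos: [0.487, 0.0239, 0.0575]
tool_rot: [3.141, 0.0, -1.488]
force: [-3.0, -0.1, 3.3]
grip_width: 0.0357
```

Request:
jog_arm --commands '[0,0,0,-0.2,0,0,0,0,0,0,0,0,0,0,0]'

```text
t: 11.4
tool_pos: [0.4871, 0.024, 0.0575]
tool_rot: [-3.141, 0.0, -1.488]
force: [0.2, -0.3, -1.2]
grip_width: 0.0349
```

Request:
jog_arm --commands '[0,0,-0.5,0,0,0,0,-0.5,0,0,0,0,0,0,0,0,0,0,0,0]'

```text
t: 11.8
tool_pos: [0.4881, 0.0241, 0.0576]
tool_rot: [-3.141, 0.0, -1.488]
force: [-0.7, -0.1, -2.2]
grip_width: 0.0353
```

Request:
jog_arm --commands '[0,0,-0.5,0,0,0,0,-0.5,0,0,0,0,0,0,0,0,0,0,0,0]'

```text
t: 12.2
tool_pos: [0.489, 0.0242, 0.0576]
tool_rot: [3.142, 0.0, -1.488]
force: [0.6, 0.2, -2.5]
grip_width: 0.035
```

Request:
jog_arm --commands '[0,0,-0.5,0,0,0,0,0,0,0,0,0,0,0,0]'

```text
t: 12.5
tool_pos: [0.4894, 0.0242, 0.0576]
tool_rot: [3.141, 0.0, -1.487]
force: [-1.0, 0.1, -1.5]
grip_width: 0.035
```

Request:
jog_arm --commands '[0,0,-0.5,0,0,0,0,0,0,0,0,0,0,0,0]'

```text
t: 12.8
tool_pos: [0.4898, 0.0242, 0.0575]
tool_rot: [3.141, 0.0, -1.487]
force: [-2.7, 0.7, -0.7]
grip_width: 0.0352
```

Request:
jog_arm --commands '[0,0,-0.5,0,0,0,0,0,0,0,0,0,0,0,0]'

```text
t: 13.1
tool_pos: [0.4902, 0.0242, 0.0575]
tool_rot: [3.141, 0.0, -1.488]
force: [-4.9, -0.1, -0.7]
grip_width: 0.0351
```

Request:
jog_arm --commands '[0,0,-0.5,0,0,0,0,0,0,0,0,0,0,0,0]'

```text
t: 13.4
tool_pos: [0.4905, 0.0243, 0.0575]
tool_rot: [3.141, 0.0, -1.488]
force: [-5.9, -0.1, -0.2]
grip_width: 0.035
```

Against the board: force rises about 4 N/mm, which matches the rubber buffers. Now up to about 10 N.

Request:
jog_arm --commands '[0,0,-0.5,0,0,0,0,0,0,0,0,0,-0.5,0,0,0,0,0,0,0,0,0,0,0,0]'

```text
t: 13.9
tool_pos: [0.4909, 0.0243, 0.0575]
tool_rot: [3.139, -0.0, -1.488]
force: [-9.3, -0.1, 3.3]
grip_width: 0.0353
```

```bash
python3 - <<'E'
from rig import sensors,get_image
import numpy as np
a=[]
for i in range(4):
    s=sensors.sense();a.append(np.r_[s["force"],s["moment"],s["tool_pos"]]); p,d=get_image("scene")
print(np.mean(a,0).round(4)); print(np.std(a,0).round(3))
E
```

```text
[-8.9355 -0.3451  3.4369 -0.0927  1.6123 -0.0652  0.4909  0.0243  0.0575]
[0.391 0.587 0.489 0.034 0.026 0.032 0.    0.    0.   ]
```

Request:
jog_arm --commands '[0,0,0,-0.2,0,0,0,0,0,0,0,0,0,0,0]'

```text
t: 14.4
tool_pos: [0.4909, 0.0243, 0.0575]
tool_rot: [3.139, -0.0, -1.488]
force: [-7.4, 0.1, 1.4]
grip_width: 0.0351
```

Request:
jog_arm --commands '[0,0,-0.5,-0.1,0,0,0,0,0,0,0,0,0,0,0]'

```text
t: 14.7
tool_pos: [0.4912, 0.0244, 0.0575]
tool_rot: [3.139, -0.0, -1.488]
force: [-8.0, 0.6, 0.6]
grip_width: 0.0353
```

```bash
python3 - <<'E'
from rig import sensors,get_image
import numpy as np
a=[]
for i in range(4):
    s=sensors.sense();a.append(np.r_[s["force"],s["moment"],s["tool_pos"]]); p,d=get_image("scene")
np.savez("scene4.npz",p=p,d=d)
print(np.mean(a,0).round(4),s["tool_rot"]); print(np.std(a,0).round(3))
E
```

```text
[-8.162  -0.0548  1.0353 -0.0285  1.44   -0.0697  0.4912  0.0244  0.0575] [ 3.13898472e+00 -5.87047167e-05 -1.48751871e+00]
[0.277 0.596 0.476 0.032 0.026 0.026 0.    0.    0.   ]
```

Request:
jog_arm --commands '[0,0,-0.4,-0.1,0,0,0,0,0,0,0,0,-0.3,-0.1,0,0,0,0,0,0,0,0,0,0,0]'

```text
t: 15.4
tool_pos: [0.4915, 0.0244, 0.0575]
tool_rot: [3.138, -0.0, -1.487]
force: [-9.9, -0.0, 0.8]
grip_width: 0.0351
```

```bash
python3 - <<'E'
from bar import *
from rig import get_image
a=[]
for i in range(4):
    s=sensors.sense();a.append(np.r_[s["force"],s["moment"],s["tool_pos"]]); p,d=get_image("scene")
np.savez("scene4.npz",p=p,d=d)
print(np.mean(a,0).round(4),s["tool_rot"],s["t"])
cv2.imwrite("pics/scene4.png",cv2.resize(p[130:250,230:410],None,fx=4,fy=4)[:,:,::-1])
X=bar("scene4.npz",.048)
print(X[:,0].min())
for lo in np.arange(-.21,-.02,.02):
    t=X[(X[:,0]>=lo)&(X[:,0]<lo+.02)]
    sd=t[(t[:,2]<.08)&(t[:,2]>.058)];tp=t[abs(t[:,1])<.01]
    if len(sd) and len(tp): print(round(lo,3),"y",np.median(sd[:,1]).round(4),"top z",np.median(tp[:,2]).round(4))
E
```

```text
[-9.4593 -0.153   1.1029 -0.0416  1.6529 -0.0822  0.4915  0.0244  0.0575] [ 3.13815957e+00 -2.57887298e-05 -1.48751047e+00] 15.55
hole [0.58857979 0.03269829]
-0.20021039419701167
-0.21 y -0.0196 top z 0.0852
-0.19 y -0.0194 top z 0.0851
-0.17 y -0.019 top z 0.0855
-0.15 y -0.0198 top z 0.0852
-0.13 y -0.019 top z 0.0871
-0.11 y -0.0306 top z 0.0849
-0.09 y -0.0197 top z 0.085
-0.07 y -0.0195 top z 0.0858
-0.05 y -0.0202 top z 0.0862
```

View pics/scene4.png

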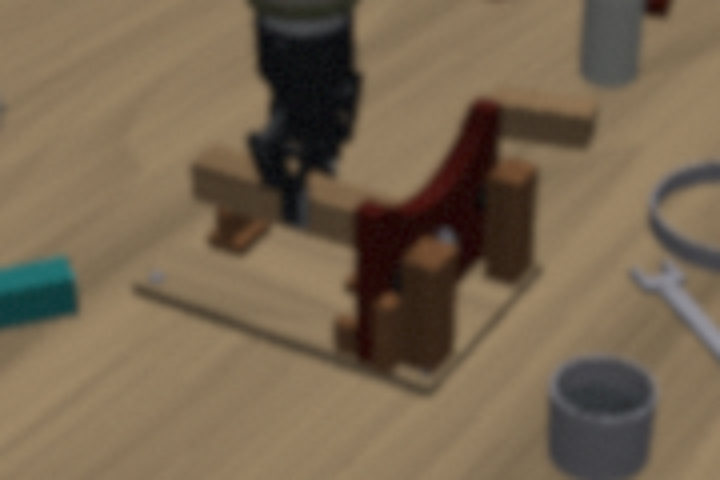

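Seated level: bar top at 85–86 mm, y within about 1 mm of the hole, push about 9.5 N. I'll add a touch and hold for over three seconds.

Request:
jog_arm --commands '[0,0,-0.3,-0.1,0,0,0,0,0,0,0,0,0,0,0,0,0,0,0,0,0,0,0,0,0,0,0,0,0,0,0,0,0,0,0,0,0,0,0,0,0,0,0,0,0,0,0,0,0,0,0,0,0,0,0,0,0,0,0,0]'

```text
t: 16.8
tool_pos: [0.4916, 0.0244, 0.0575]
tool_rot: [3.138, -0.0, -1.488]
force: [-10.3, -0.4, 2.0]
grip_width: 0.035
```

Request:
jog_arm --commands '[0,0,0,0,0,0,0,0,0,0,0,0,0,0,0,0,0,0,0,0,0,0,0,0,0,0,0,0,0,0,0,0,0,0,0,0,0,0,0,0,0,0,0,0,0,0,0,0,0,0,0,0,0,0,0,0,0,0,0,0]'

```text
t: 18.0
tool_pos: [0.4916, 0.0244, 0.0575]
tool_rot: [3.138, -0.0, -1.488]
force: [-9.5, -0.2, 1.4]
grip_width: 0.0352
```

Request:
jog_arm --commands '[0,0,0,0,0,0,0,0,0,0,0,0,0,0,0,0,0,0,0,0,0,0,0,0,0,0,0,0,0,0,0,0,0,0,0,0,0,0,0,0,0,0,0,0,0,0,0,0,0,0,0,0,0,0,0,0,0,0,0,0]'

```text
t: 19.2
tool_pos: [0.4916, 0.0244, 0.0575]
tool_rot: [3.138, -0.0, -1.488]
force: [-9.7, -0.1, 2.1]
grip_width: 0.0352
```

```bash
python3 - <<'E'
from h import *
from rig import get_image,sensors
a=[]
for i in range(4):
    s=sensors.sense();a.append(np.r_[s["force"],s["moment"],s["tool_pos"]]); p,d=get_image("top")
print(np.mean(a,0).round(4),s["tool_rot"],s["t"],s["grip_width"])
p0=np.load("top0.npz")["p"];df=(np.abs(p.astype(int)-p0).sum(2)>90)
cv2.imwrite("pics/top5.png",p[:,:,::-1])
n,l,st,c=cv2.connectedComponentsWithStats(df.astype(np.uint8)); print([(st[i].tolist()) for i in range(1,n) if st[i,4]>40])
E
```

```text
[-9.9506 -0.2811  1.2206 -0.0321  1.7544 -0.0871  0.4916  0.0244  0.0575] [ 3.13771553e+00 -2.94841182e-05 -1.48751914e+00] 19.35 0.03527683149166454
[[269, 179, 104, 221, 6917], [399, 185, 29, 63, 159], [427, 229, 12, 17, 51], [551, 349, 89, 51, 2304]]
```

View pics/top5.png

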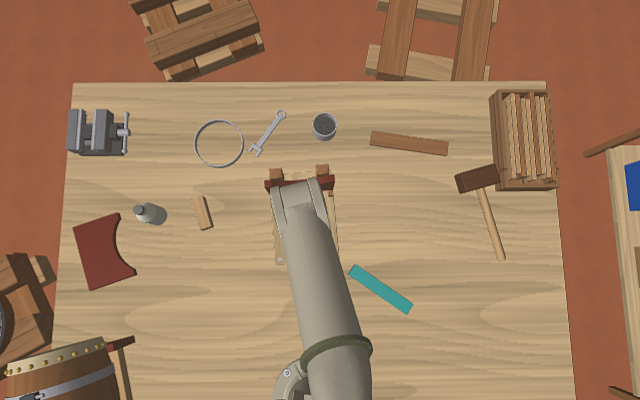

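The top view shows only the arm at (320,270) and the missing bar at (419,214) changed; everything else is where it was. The push has been steady at about 10 N for over 3 s, so I'm handing in while still pressing.

```bash
python3 - <<'E'
from rig import bot,sensors
print(bot.sign_off()); s=sensors.sense();print(s["t"],s["force"],s["tool_pos"])
E
```

```text
the job is handed in; nothing more can be done
None
the job is handed in; nothing more can be done
```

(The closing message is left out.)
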